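# Weigh a shoe last on the bench beam scale

### The arm

A 7-joint arm with a two-finger parallel gripper is mounted at the origin on the work surface. World frame = base frame: x ahead of the robot, y to its left, z up, the work surface at z = 0. Lengths are in m, angles in rad, forces in N, time in s.
With the tool pointing down it reaches from about 0.4 to 0.875 m from the base axis. Payload 6.5 kg.
Tool frame: the origin (TCP) lies at the very end of the fingers, on their centre line; the grasp point (between the pads) lies 19 mm behind it (r.grip_point_offset is the distance from the TCP to the grasp point, in m); z points along the fingers, y is the line along which they close (so a half turn about z gives the same grasp; the last joint's range is limited). The gripper opens to 85 mm and grips with 20 to 120 N. Pads are 22 mm wide; open, the fingers measure 114 mm over their backs; the gripper's body (76 mm by 85 mm) begins 54 mm behind the grasp point. The pads swing forward as they close: fully open they stand 13 mm farther back than shut.
Start: joints at [-1.272, 0.536, -0.004, 1.538, 0.003, 1.067, -0.071], TCP at [0.232, 0.607, 0.231] pointing down, gripper open.
Joint ranges: [-2.7, 2.7], [-0.37, 2.16], [-1.27, 1.26], [0.24, 2.4], [-1.31, 4.45], [0.19, 1.91], [-2.76, 2.76]. Speed limits (rad/s): [2.39, 2.39, 3.14, 3.14, 3.14, 3.14, 3.14].

### API

Orientations are given as a unit quaternion [w, x, y, z].
In Python, from rig import get_obs, viewer, ticket, r gives the robot as it stands.
- The arm moves only by the tool servo_tool, never from a script. Its argument "increments" is a list of rows, each a list of 7 numbers: the gripper command: -1 is fully open, 1 is shut, values between are in proportion, then the shift along the tool's x, y, z normalised to -1 to 1, where 1 is 0.1 m, then the turn, a rotation vector about the tool's x, y, z normalised to -1 to 1, where 1 is pi rad. A call has 1 to 8 rows; each row shifts and turns the commanded pose from where the row before left it, along the tool's axes as they then stand; what a row does not reach is not made up. A row lasts 1/12 s, in which the tool goes at most 41.7 mm and 7.16 degrees, less where a joint would pass 70% of its speed; a pose out of reach is approached as far as the arm can. A call with a number of a shift or a turn outside -1 to 1 is refused whole. A call with a gripper value outside its range is refused whole. The fingers move at their own pace and stop on an object; the grip force is fixed at half the most. Time passes only in rows, so rows that do not move let the fingers close. It gives the time, the measured TCP pose, the force, the opening and the grip force at its end, in the units of the state.
- get_obs(): the state, without advancing time (a new reading comes with each control period).
- viewer.grab_frame(name): name is "scene" or "top" or "wrist"; returns a dict with "img" (480x640x3 uint8, blue, green, red), "depth" (480x640 float32, m along the optical axis (not along the pixel's ray), 0 where there is no reading), "mtx" (3x3 intrinsics, pixels), "k1" (the pictures are not rectified: a ray, as slopes to the right and down, at radius r is drawn at 1 + k1 r^2 times it, then the intrinsics apply), "view" (4x4, takes a point from world to camera coordinates). Camera axes: x right, y up, looking along -z (the intrinsics and any distortion apply to the point x, -y, -z); pixel columns grow to the right and rows downward; lengths in m; the calibration is good to about 2 mm. A picture is of the moment at which its call begins.
- ticket.finish_job(): hands the job in; it is judged then, once.
The state is a dict: "t": time; "joint_pos": joint angles; "joint_velocities": joint speeds; "effort": joint torques, N m; "tcp_pos": TCP position; "eef_rot": TCP orientation; "force": force on the tool from outside, world axes, zero at the start; "moment": the same for the moment, N m; "gripper_width": finger opening in m; "grip_force": force on a finger pad.
Only numpy, scipy, OpenCV 4.12 (cv2) and the standard library are available. Lean on these libraries where they do the work, as an engineer would, in place of code of your own. Each camera call takes 0.05 s, during which the arm holds its last target. There are 200 camera calls.

### The job

Weigh the wooden shoe last that lies on the bench in front of the scale: set it gently, sole down, in the middle of the scale's pan and let go of it, then slide the counterpoise along the beam until the beam floats level on its own, its tip at the white marks of the gate, and take your hand away. Handle the scale lightly: do not press down on or lift its beam, pan or counterpoise with more than a few newtons, for the pivot is delicate, and leave the other things on the bench where they are.

Things in the scene. Friction and masses are not known exactly. Their poses are not given: they have to be found in the camera images.
- last: foot-shaped wooden block lying sole down, with heel and toe (the stubby bullet-shaped forms are not it). 160 mm long along x (toe at +x), toe 62 mm wide and 41 tall, heel 72 tall. Waist 44 mm wide with flat upright sides (x -40 to +15 mm, up to 42 mm above the sole): grip there, across y. 0.22 to 0.41 kg, centre of mass within 12 mm of the origin in plan. Origin: middle of the sole, z up
- scale: the fixed beam scale. Origin on the bench under the beam's pivot; y runs along the beam, pan at +y, counterpoise at -y; z up. Pivot 130 mm above the bench between grey cheeks 145 mm high; base plate 20 mm high, 110 mm deep
- gate_mark (a point): level mark at the beam's pointed tip: a steel gate, 175 mm high, stands around the tip, 277 mm from the pivot, with white marks at level height. This point is the gate's centre, 130 mm above the bench
- beam (a joint): beam tilt, rad: 0 level, positive pan up and counterpoise down; stops at +-0.12. Starts on +0.12; with the last on the pan and the counterpoise where it starts, lies on -0.12. A low bob rights it with 0.6 Nm per rad: while it floats off the stops, moving the counterpoise 10 mm outwards raises the tilt by 0.057. Damped: settles in about 1.5 s
- pan: flat aluminium pan, 150 mm along x by 130 along y, no rim, kept horizontal by a linkage as it goes up and down. Upper face 35 mm above its origin, which is on the beam, 130 mm from the pivot. Face 165 mm above the bench when level, 15.6 mm higher or lower at the stops. Where on the pan the load lies does not alter the weighing
- poise (a joint): place of the counterpoise on the beam, m: it is 0.050 m plus this value from the pivot; range 0 to 0.175, growing outwards, away from the pan. With the pan empty it balances at 0; with the last between about 0.08 and 0.155. Weighs 0.35 kg, slides with about 1.5 N of friction and stays where it is left
- poise_knob (a point): grip point of the counterpoise's upright round knob: a steel post 18 mm across, 44 mm tall, on top of the 34 mm wide block. The point is 45 mm above the beam's centre line (which passes through the pivot), 17 mm below the knob's top and 27 mm above the block. Pinch it from above, or push it sideways along the beam
- seat (a joint): the beam's pivot rests on delicate sprung knife-edge seats between the cheeks: rise of the pivot, m, 0 with the pan empty, about -0.0005 to -0.001 with the last on; gives 1 mm for each 4 N with which the beam, the pan or the counterpoise is pressed down or lifted while the beam cannot swing away (12 N or so is too much)
- form_a: bystander: stubby bullet-shaped wooden toe form standing upright, 64 mm across, 94 mm tall; origin at the centre of its underside
- form_b: bystander: the same kind of toe form
- tin: bystander: rectangular tin, 73 x 93 mm, 103 mm tall; origin at the centre of its underside
- tape: bystander: paper tape roll lying flat, 90 mm across, 25 mm tall; origin at the centre of its underside
- cup: bystander: white cup, 80 mm across, 95 mm tall; origin at the centre of its underside
There are look-alikes about, which are no part of the job. What is shaped like the last but pink or purple is not meant.

How it is judged:
By the outcome, as a careful person would: the job done as asked, in the order asked, and still so for the second after the job is handed in, with the robot touching nothing.
It also fails if it takes over 64 s, if anything falls off the work surface, if the arm or the gripper's body presses on something with over 40 N, if the wrist force passes 120 N, or if a joint passes its speed limit or range.

## Working session

There is one attempt and no reset: what is moved stays moved. The work goes in short steps, Python scripts to look and compute and a tool call to move; the robot and the scene stay as the last step left them, time stands still between calls to the robot, and variables do not carry over. Pictures are saved under pics/ and viewed, at most 10 in all, crops included, and the job is handed in when it is done.

Besides the shell and the picture viewer there is one more tool, called as name(argument=value, ...) on one line, values as JSON. servo_tool: Moves the arm, as the interface text tells. Scaled input: -1 to 1 covers 0.1 m each way for a shift and pi rad each way for a turn. Its arguments: {"type":"object","properties":{"increments":{"type":"array","items":{"type":"array","items":{"type":"number"}}}},"required":["increments"]}

```bash
mkdir -p pics; ls
cat > h.py <<'E'
from rig import get_obs, viewer, ticket, r
import numpy as np, cv2
def grab(n,save=None):
    f=viewer.grab_frame(n)
    if save: cv2.imwrite('pics/'+save,f['img'])
    np.savez('/tmp/'+n+'.npz',**f)
    return f
def load(n): return dict(np.load('/tmp/'+n+'.npz'))
def slopes(f,uv):
    d=np.array([float(f['k1']),0,0,0])
    return cv2.undistortPoints(np.array(uv,float).reshape(-1,1,2),f['mtx'],d).reshape(-1,2)
def onplane(f,uv,z):
    s=slopes(f,uv); T=np.linalg.inv(f['view']); d=np.c_[s[:,0],-s[:,1],-np.ones(len(s))]@T[:3,:3].T
    o=T[:3,3]; return o+d*((z-o[2])/d[:,2])[:,None]
def bydepth(f,uv):
    uv=np.array(uv,float).reshape(-1,2); s=slopes(f,uv); z=f['depth'][uv[:,1].astype(int),uv[:,0].astype(int)]
    T=np.linalg.inv(f['view']); p=np.c_[s[:,0]*z,-s[:,1]*z,-z]
    return p@T[:3,:3].T+T[:3,3]
def pix(f,P):
    P=np.array(P,float).reshape(-1,3); c=P@f['view'][:3,:3].T+f['view'][:3,3]
    x=c[:,0]/-c[:,2]; y=-c[:,1]/-c[:,2]; k=1+float(f['k1'])*(x*x+y*y)
    m=f['mtx']; return np.c_[x*k*m[0,0]+m[0,2],y*k*m[1,1]+m[1,2]]
E
python3 - <<'E'
from h import *
a=grab('scene','s1.png');b=grab('top','t1.png')
o=get_obs();print({k:np.round(v,3) for k,v in o.items()}); print(a['k1'],b['k1'],r.grip_point_offset)
E
```

```text
pics
{'t': np.float64(0.1), 'joint_pos': array([-1.272,  0.537, -0.004,  1.539,  0.003,  1.067, -0.071]), 'joint_velocities': array([ 0.   , -0.001,  0.   , -0.003, -0.001, -0.002, -0.   ]), 'effort': array([ 3.0000e-03, -5.8456e+01,  1.0520e+00, -2.5978e+01,  1.3000e-02,
        5.0000e-03,  0.0000e+00]), 'tcp_pos': array([0.232, 0.607, 0.231]), 'eef_rot': array([-0.   ,  0.181,  0.983, -0.001]), 'force': array([-0.293, -0.081, -0.07 ]), 'moment': array([ 0.032,  0.026, -0.034]), 'grip_force': np.float64(0.0), 'gripper_width': np.float64(0.086)}
-0.02439975163585654 -0.11629053733483652 0.0187
```

View pics/s1.png

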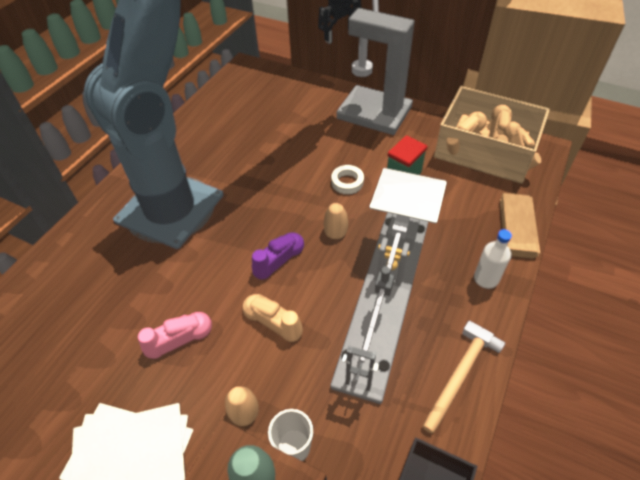

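View pics/t1.png

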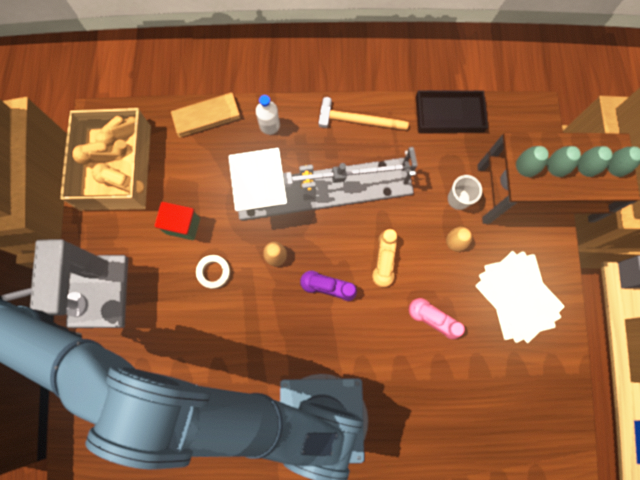

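The last candidates in the top view are: wood (385,258), purple (328,286), pink (437,318), and the loose forms in the crate near (105,155). The bullet forms are at (275,254) and (459,238). Only the wooden one at (385,258) lies on the bench in front of the scale with a heel and toe. I'll measure it and the scale, and confirm it in a crop.

Run:
```python
from h import *
b=load('top');a=load('scene')
c=np.hstack([cv2.resize(b['img'][215:305,335:435],(400,360),interpolation=3),cv2.resize(a['img'][280:355,230:315],(400,360),interpolation=3)])
cv2.imwrite('pics/c1.png',c)
vv,uu=np.mgrid[0:480,0:640]
for n,f in (('top',b),('scene',a)):
    P=bydepth(f,np.c_[uu.ravel(),vv.ravel()]).reshape(480,640,3); f['P']=P
P=b['P']
# last
m=np.zeros((480,640),bool); m[215:305,360:412]=1
m&=(P[...,2]>0.02)&(P[...,2]<0.12)
q=P[m]; print('last n',len(q),q.min(0),q.max(0))
rc=cv2.minAreaRect((q[:,:2]*1000).astype(np.float32)); print('rect',rc)
cen=np.array(rc[0])/1000
w,V=np.linalg.eigh(np.cov(q[:,:2].T)); ax=V[:,1]; print('axis',ax)
s=(q[:,:2]-cen)@ax
for lo in np.arange(-.09,.09,.02):
    k=(s>=lo)&(s<lo+.02)
    if k.any():
        t=(q[k,:2]-cen)@np.array([-ax[1],ax[0]]);print(round(lo,3),'zmax %.3f'%np.percentile(q[k,2],95),'t',t.min().round(3),t.max().round(3))
# pan
for n,f in (('top',b),('scene',a)):
    hsv=cv2.cvtColor(f['img'],cv2.COLOR_BGR2HSV)
    P=f['P'];m=(P[...,2]>.165)&(P[...,2]<.2)&(hsv[...,1]<50)&(P[...,0]>.4)&(P[...,0]<.8)
    k,l,st,ce=cv2.connectedComponentsWithStats(m.astype(np.uint8)); i=1+st[1:,4].argmax()
    q=P[l==i];print(n,'pan',st[i],'z',np.median(q[:,2]),cv2.minAreaRect((q[:,:2]*1000).astype(np.float32)))
    m=(P[...,2]>.01)&(P[...,2]<.2)&(hsv[...,1]<60)&(P[...,0]>.45)&(P[...,0]<.8)&(P[...,1]<.4)&(P[...,1]>-.3)
    k,l,st,ce=cv2.connectedComponentsWithStats(m.astype(np.uint8))
    for i in range(1,k):
        if st[i,4]>60:
            q=P[l==i];print(' comp',st[i],q.min(0).round(3),q.max(0).round(3))
```

```text
last n 975 [ 0.30300902 -0.24910988  0.02009768] [ 0.50148345 -0.14529995  0.07995234]
rect ((396.4981689453125, -185.94107055664062), (208.7599639892578, 85.6816177368164), 11.731372833251953)
axis [-0.99058508  0.13689852]
-0.09 zmax 0.076 t -0.031 0.016
-0.07 zmax 0.059 t -0.029 0.015
-0.05 zmax 0.072 t -0.03 0.014
-0.03 zmax 0.067 t -0.03 0.014
-0.01 zmax 0.057 t -0.037 0.018
0.01 zmax 0.048 t -0.038 0.02
0.03 zmax 0.039 t -0.032 0.016
0.07 zmax 0.021 t 0.075 0.075
top pan [ 229  148   57   63 2847] z 0.18170882690385337 ((613.4721069335938, 155.91256713867188), (152.7904052734375, 130.31005859375), 7.963383197784424)
 comp [ 229  148  188   72 8087] [ 0.53 -0.27  0.01] [0.724 0.228 0.192]
scene pan [ 370  169   76   54 2814] z 0.18021279579326727 ((614.6028442382812, 153.97998046875), (150.3852081298828, 135.63812255859375), 7.908027172088623)
 comp [  331   166   115   237 11542] [ 0.497 -0.272  0.01 ] [0.727 0.4   0.186]
```

View pics/c1.png

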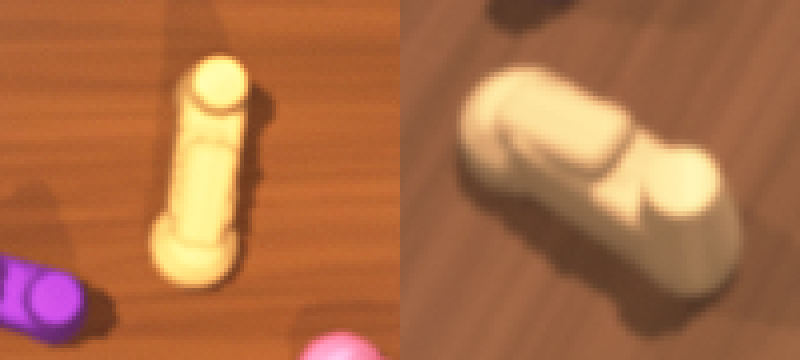

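The crop shows the pale wooden last with its heel at the top (crop 219,82), away from the robot, and its toe at the bottom (crop 195,260), towards the robot. It matches the description. Next I'll get its exact pose and check the knob.

```bash
cat >> h.py <<'E'
def cloud(f):
    vv,uu=np.mgrid[0:480,0:640]; return bydepth(f,np.c_[uu.ravel(),vv.ravel()]).reshape(480,640,3)
def plan(goal,yaw_y=None,obs=None):
    """delta to goal (world) in present tool axes; yaw_y: world xy direction wanted for tool y"""
    from scipy.spatial.transform import Rotation as Ro
    o=obs or get_obs();q=o['eef_rot'];R=Ro.from_quat(np.r_[q[1:],q[0]]).as_matrix()
    Rg=R
    if yaw_y is not None:
        y=np.r_[np.array(yaw_y)/np.linalg.norm(yaw_y),0]
        if y@R[:,1]<0: y=-y
        z=np.array([0,0,-1.]);Rg=np.c_[np.cross(y,z),y,z]
    rv=Ro.from_matrix(R.T@Rg).as_rotvec()
    d=np.array(goal)-o['tcp_pos']
    print('t %.2f tcp'%o['t'],o['tcp_pos'].round(4),'F',o['force'].round(2),'w %.4f'%o['gripper_width'])
    print('turn rotvec/pi',(rv/np.pi).round(4),'deg',np.degrees(rv).round(2),' shift/0.1 in present axes',(R.T@d*10).round(3),' in goal axes',(Rg.T@d*10).round(3))
E
python3 - <<'E'
from h import *
for n in('top','scene'):
    f=load(n);P=cloud(f);h=cv2.cvtColor(f['img'],cv2.COLOR_BGR2HSV)
    m=(P[...,2]>.012)&(P[...,2]<.085)&(P[...,0]>.3)&(P[...,0]<.53)&(abs(P[...,1]+.19)<.07)&(h[...,2]>120)
    m=m.astype(np.uint8);k,l,st,ce=cv2.connectedComponentsWithStats(m);i=1+st[1:,4].argmax();q=P[l==i]
    heel=q[q[:,2]>.066]; print(n,st[i],'heeltop',heel.mean(0).round(4),len(heel))
    rc=cv2.minAreaRect((q[:,:2]*1000).astype(np.float32));print(np.round(rc[0],1),np.round(rc[1],1),rc[2], 'hsv',np.median(h[l==i],0))
    w=q[(q[:,2]>.03)];u,V=np.linalg.eigh(np.cov(q[:,:2].T));ax=V[:,1]*np.sign(-V[0,1]);print('toe dir',ax.round(3))
    s=(q[:,:2]-np.array(rc[0])/1000)@ax; t=(q[:,:2]-np.array(rc[0])/1000)@np.array([-ax[1],ax[0]])
    for lo in np.arange(-.1,.1,.02):
        k=(s>=lo)&(s<lo+.02)
        if k.sum()>3: print(round(lo,2),np.percentile(q[k,2],95).round(3),t[k].min().round(3),t[k].max().round(3))
    print('s range',s.min(),s.max())
    y=np.array([-.139,.990]);x=np.array([.99,.139]);pv=np.array([.614,.155])-.13*y
    Q=P[...,:2]-pv; a=Q@x;b=Q@y
    for lo in np.arange(-.3,.08,.01):
        k=(abs(a)<.02)&(b>lo)&(b<lo+.01)&(P[...,2]>.1)
        if k.sum(): j=P[k][:,2]; print('beam',round(lo,2),k.sum(),j.max().round(3),np.median(a[k][j>j.max()-.01]).round(4))
E
```

```text
top [372 229  25  58 999] heeltop [ 0.4681 -0.1883  0.0712] 208
[ 427.5 -178.9] [ 58.3 149. ] 84.59632110595703 hsv [ 24. 122. 255.]
toe dir [-0.989  0.145]
-0.08 0.077 -0.019 0.022
-0.06 0.076 -0.02 0.026
-0.04 0.059 -0.018 0.026
-0.02 0.072 -0.019 0.025
0.0 0.067 -0.019 0.025
0.02 0.057 -0.025 0.029
0.04 0.047 -0.027 0.032
0.06 0.038 -0.022 0.027
s range -0.07458335087995957 0.07443825544443873
beam -0.29 16 0.179 -0.009
beam -0.28 83 0.181 0.0002
beam -0.27 8 0.178 -0.0051
beam -0.26 10 0.113 -0.001
beam -0.25 18 0.113 -0.0006
beam -0.24 13 0.113 -0.0003
beam -0.23 17 0.116 -0.001
beam -0.22 14 0.115 -0.0011
beam -0.21 14 0.117 -0.0019
beam -0.2 18 0.117 -0.0006
beam -0.19 18 0.118 0.0003
beam -0.18 17 0.123 -0.0025
beam -0.17 16 0.124 0.0004
beam -0.16 16 0.123 -0.0008
beam -0.15 17 0.127 -0.0023
beam -0.14 17 0.127 0.0007
beam -0.13 17 0.131 -0.0029
beam -0.12 17 0.129 -0.0019
beam -0.11 18 0.14 -0.0066
beam -0.1 55 0.188 -0.001
beam -0.09 71 0.187 -0.0021
beam -0.08 69 0.168 -0.0031
beam -0.07 47 0.149 0.001
beam -0.06 18 0.136 -0.0021
beam -0.05 19 0.137 -0.0011
beam -0.04 17 
[... 956 characters left out ...]

beam -0.19 22 0.116 -0.0001
beam -0.18 20 0.119 0.0003
beam -0.17 22 0.119 0.0009
beam -0.16 22 0.12 0.0005
beam -0.15 21 0.121 0.0007
beam -0.14 25 0.124 0.0005
beam -0.13 20 0.126 0.0009
beam -0.12 23 0.126 0.0005
beam -0.11 96 0.141 0.0032
beam -0.1 213 0.184 0.0013
beam -0.09 56 0.183 0.0001
beam -0.08 34 0.14 0.0106
beam -0.06 2 0.135 0.0046
beam -0.05 16 0.133 0.001
beam -0.04 19 0.134 0.0011
beam -0.03 18 0.139 -0.0001
beam -0.02 84 0.145 -0.0034
beam -0.01 111 0.147 0.0003
beam 0.0 41 0.144 0.0001
beam 0.01 23 0.144 -0.0001
beam 0.02 16 0.146 -0.0001
beam 0.03 16 0.141 0.0013
beam 0.04 115 0.153 0.0009
beam 0.05 55 0.156 -0.0001
beam 0.06 115 0.183 -0.0002
beam 0.07 115 0.183 0.0001
```

Run:
```python
from h import *
for n,bx in (('top',(30,240,135,330)),('scene',(335,5,415,130))):
    f=load(n);P=cloud(f)[bx[1]:bx[3],bx[0]:bx[2]].reshape(-1,3)
    for z in (.02,.1,.2,.25,.3,.35):
        q=P[(P[:,2]>z)&(P[:,2]<z+.05)&(P[:,1]>.3)&(P[:,1]<.9)]
        if len(q)>5: print(n,z,len(q),np.percentile(q,[2,98],axis=0).round(3)[:,:2].tolist())
print(pix(load('top'),[[.232,.607,.231],[0,0,0]]),pix(load('scene'),[[.232,.607,.231],[0,0,0]]))
plan([.438,-.186,.23],[.145,.989])
```

```text
top 0.02 2908 [[0.251, 0.54], [0.44, 0.691]]
top 0.1 235 [[0.278, 0.582], [0.429, 0.641]]
top 0.2 232 [[0.291, 0.582], [0.43, 0.613]]
top 0.25 495 [[0.265, 0.582], [0.428, 0.6]]
top 0.3 2276 [[0.255, 0.582], [0.429, 0.651]]
top 0.35 113 [[0.237, 0.569], [0.267, 0.595]]
scene 0.02 1858 [[0.257, 0.538], [0.45, 0.693]]
scene 0.1 374 [[0.288, 0.581], [0.437, 0.644]]
scene 0.2 498 [[0.292, 0.582], [0.437, 0.644]]
scene 0.25 837 [[0.244, 0.58], [0.437, 0.649]]
scene 0.3 1372 [[0.235, 0.576], [0.436, 0.671]]
[[ 63.9692262  329.67394286]
 [321.16817264 420.05423221]] [[339.53400952  39.96134443]
 [169.25886058 207.3847484 ]]
t 0.10 tcp [0.2317 0.6067 0.2305] F [-0.29 -0.08 -0.07] w 0.0857
turn rotvec/pi [-0.0005 -0.     -0.0698] deg [ -0.09  -0.   -12.56]  shift/0.1 in present axes [-4.755 -6.67   0.016]  in goal axes [-3.191e+00 -7.544e+00  5.000e-03]
```

servo_tool(increments=[[-1, -0.064, -0.39, 0, 0, 0, 0], [-1, -0.064, -0.39, 0, 0, 0, 0], [-1, -0.064, -0.39, 0, 0, 0, 0], [-1, -0.064, -0.39, 0, 0, 0, 0], [-1, -0.064, -0.39, 0, 0, 0, 0], [-1, 0, 0, 0, 0, 0, -0.035], [-1, 0, 0, 0, 0, 0, -0.035]])

```text
t: 0.68
tcp_pos: [0.1917, 0.4106, 0.2309]
eef_rot: [-0.0, 0.07, 0.998, -0.001]
force: [1.0, 0.3, 0.8]
gripper_width: 0.0854
grip_force: 0.0
```

```bash
python3 -c "
from h import *
plan([.438,-.186,.23],[.145,.989])"
```

```text
t 0.68 tcp [0.1917 0.4106 0.2309] F [0.98 0.3  0.75] w 0.0854
turn rotvec/pi [-0.0007 -0.      0.0015] deg [-0.13 -0.    0.27]  shift/0.1 in present axes [-3.276 -5.561  0.021]  in goal axes [-3.302 -5.546  0.009]
```

servo_tool(increments=[[-1, -0.32, -0.22, 0, 0, 0, 0], [-1, -0.32, -0.22, 0, 0, 0, 0], [-1, -0.32, -0.22, 0, 0, 0, 0], [-1, -0.32, -0.22, 0, 0, 0, 0], [-1, -0.32, -0.22, 0, 0, 0, 0], [-1, -0.32, -0.22, 0, 0, 0, 0], [-1, -0.32, -0.22, 0, 0, 0, 0], [-1, -0.32, -0.22, 0, 0, 0, 0]])

```text
t: 1.35
tcp_pos: [0.421, 0.2008, 0.2313]
eef_rot: [-0.0, 0.072, 0.997, -0.0]
force: [0.8, 1.6, 0.3]
gripper_width: 0.0854
grip_force: 0.0
```

servo_tool(increments=[[-1, -0.07, -0.38, 0, 0, 0, 0], [-1, -0.07, -0.38, 0, 0, 0, 0], [-1, -0.07, -0.38, 0, 0, 0, 0], [-1, -0.07, -0.38, 0, 0, 0, 0], [-1, -0.07, -0.38, 0, 0, 0, 0], [-1, -0.07, -0.38, 0, 0, 0, 0], [-1, -0.07, -0.38, 0, 0, 0, 0], [-1, -0.07, -0.38, 0, 0, 0, 0]])

```text
t: 2.02
tcp_pos: [0.4311, -0.1081, 0.2313]
eef_rot: [0.0, 0.072, 0.997, 0.0]
force: [1.3, -1.1, -0.0]
gripper_width: 0.0853
grip_force: 0.0
```

servo_tool(increments=[[-1, -0.07, -0.38, 0, 0, 0, 0], [-1, -0.07, -0.38, 0, 0, 0, 0], [-1, 0, 0, 0, 0, 0, 0], [-1, 0, 0, 0, 0, 0, 0]])

```text
t: 2.35
tcp_pos: [0.4339, -0.1857, 0.2311]
eef_rot: [-0.0, 0.075, 0.997, -0.0]
force: [-0.1, 1.3, 0.5]
gripper_width: 0.0858
grip_force: 0.0
```

```bash
python3 -c "
from h import *
plan([.438,-.186,.23],[.145,.989])
w=grab('wrist','w1.png')
P=cloud(w);h=cv2.cvtColor(w['img'],cv2.COLOR_BGR2HSV)
m=(P[...,2]>.012)&(P[...,2]<.085)&(P[...,0]>.3)&(P[...,0]<.56)&(abs(P[...,1]+.19)<.09)&(w['depth']>0)
k,l,st,ce=cv2.connectedComponentsWithStats(m.astype(np.uint8));i=1+st[1:,4].argmax();q=P[l==i]
print(st[i],len(q),q.min(0),q.max(0),np.median(h[l==i],0))
print(cv2.minAreaRect((q[:,:2]*1000).astype(np.float32)), 'heel',q[q[:,2]>.066].mean(0), P[m&(l!=i)].shape)
u,V=np.linalg.eigh(np.cov(q[:,:2].T));ax=V[:,1]*np.sign(-V[0,1]);print(ax)
c=np.array([.430,-.186]);s=(q[:,:2]-c)@ax;t=(q[:,:2]-c)@np.array([-ax[1],ax[0]]);print(s.min(),s.max())
for lo in np.arange(-.09,.09,.02):
    k=(s>=lo)&(s<lo+.02)
    if k.sum()>3: print(round(lo,2),np.percentile(q[k,2],95).round(3),np.percentile(t[k],[1,99]).round(4))
"
```

```text
t 2.35 tcp [ 0.4339 -0.1857  0.2311] F [-0.06  1.3   0.5 ] w 0.0858
turn rotvec/pi [-0.0002 -0.0002 -0.0013] deg [-0.04 -0.03 -0.24]  shift/0.1 in present axes [-0.041  0.003  0.011]  in goal axes [-0.041  0.003  0.011]
[ 294  113   66  179 8672] 8672 [ 0.35270322 -0.21458006  0.01366005] [ 0.50136575 -0.14543729  0.0737831 ] [ 25.  72. 247.]
((426.8916320800781, -183.02764892578125), (59.85007858276367, 149.65902709960938), 80.52361297607422) heel [ 0.47141161 -0.18996208  0.07023992] (1155, 3)
[-0.98724973  0.15917903]
-0.07130886116480839 0.07836071329361084
-0.09 0.072 [-0.0084  0.0035]
-0.07 0.073 [-0.0254  0.0194]
-0.05 0.072 [-0.0243  0.0192]
-0.03 0.066 [-0.0241  0.019 ]
-0.01 0.068 [-0.0241  0.0188]
0.01 0.061 [-0.0243  0.0186]
0.03 0.051 [-0.0304  0.0255]
0.05 0.041 [-0.0301  0.0247]
0.07 0.032 [-0.0208  0.015 ]
```

View pics/w1.png

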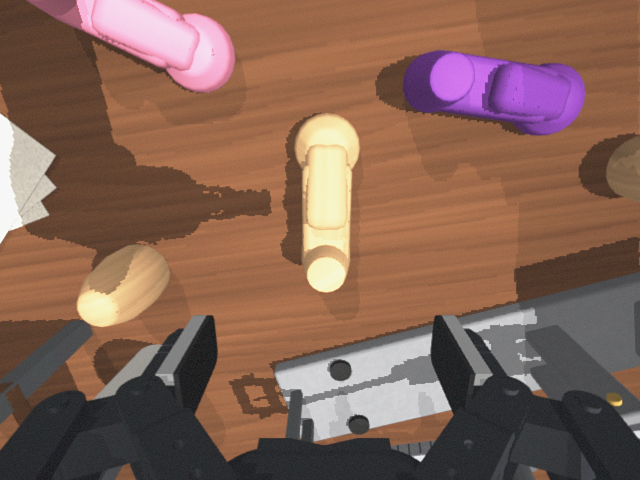

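The wrist view shows the last at toe (327,140) and heel (325,275), with the waist centred between the fingers. I'll descend and grip.

servo_tool(increments=[[-1, -0.023, 0.018, 0.35, 0, 0, 0.003], [-1, 0, 0, 0.4, 0, 0, 0], [-1, 0, 0, 0.4, 0, 0, 0], [-1, 0, 0, 0.4, 0, 0, 0], [-1, 0, 0, 0.35, 0, 0, 0], [-1, 0, 0, 0.22, 0, 0, 0], [-1, 0, 0, 0.12, 0, 0, 0], [-1, 0, 0, 0, 0, 0, 0]])

```text
t: 3.07
tcp_pos: [0.4354, -0.1792, 0.0048]
eef_rot: [-0.003, 0.076, 0.997, 0.001]
force: [-0.8, 0.5, 0.8]
gripper_width: 0.0856
grip_force: 0.0
```

servo_tool(increments=[[0.1, 0, 0, 0, 0, 0, 0], [0.5, 0, 0, 0, 0, 0, 0], [1, 0, 0, 0, 0, 0, 0], [1, 0, 0, 0, 0, 0, 0], [1, 0, 0, 0, 0, 0, 0], [1, 0, 0, 0, 0, 0, 0], [1, 0, 0, 0, 0, 0, 0]])

```text
t: 3.65
tcp_pos: [0.4383, -0.1823, 0.0087]
eef_rot: [0.001, 0.077, 0.997, -0.0]
force: [0.5, 0.6, 7.5]
gripper_width: 0.0436
grip_force: 61.5
```

servo_tool(increments=[[1, 0, 0, -0.1, 0, 0, 0], [1, 0, 0, -0.2, 0, 0, 0], [1, 0, 0, 0, 0, 0, 0], [1, 0, 0, 0, 0, 0, 0]])

```text
t: 3.98
tcp_pos: [0.438, -0.1822, 0.0385]
eef_rot: [0.001, 0.077, 0.997, -0.0]
force: [-0.0, -0.5, -3.8]
gripper_width: 0.0434
grip_force: 61.7
```

servo_tool(increments=[[1, 0, 0, -0.4, 0, 0, 0], [1, 0, 0, -0.4, 0, 0, 0], [1, 0, 0, -0.4, 0, 0, 0], [1, 0, 0, -0.4, 0, 0, -0.0315], [1, 0, 0, -0.4, 0, 0, -0.0315], [1, 0, 0, -0.1, 0, 0, -0.0315], [1, 0, 0, 0, 0, 0, 0]])

```text
t: 4.57
tcp_pos: [0.4389, -0.1825, 0.25]
eef_rot: [0.003, -0.073, 0.997, -0.001]
force: [0.3, 0.2, -2.8]
gripper_width: 0.0438
grip_force: 63.0
```

Run:
```python
from h import *
for n,bx in (('top',(245,90,290,140)),('scene',(470,225,520,295))):
    P=cloud(load(n))[bx[1]:bx[3],bx[0]:bx[2]].reshape(-1,3)
    q=P[(P[:,2]>.04)&(P[:,0]>.64)&(P[:,2]<.3)&~((abs(P[:,2]-.181)<.006)&(P[:,0]<.695))]; print(n,np.percentile(q,[3,97],axis=0).round(3).tolist())
plan([.623,.156,.25],[-.138,.99])
```

```text
top [[0.808, 0.113, 0.046], [0.85, 0.163, 0.173]]
scene [[0.814, 0.11, 0.046], [0.865, 0.145, 0.171]]
t 4.57 tcp [ 0.4389 -0.1825  0.25  ] F [ 0.33  0.2  -2.81] w 0.0438
turn rotvec/pi [-0.0005  0.0019  0.0025] deg [-0.09  0.35  0.45]  shift/0.1 in present axes [-2.315  3.081  0.01 ]  in goal axes [-2.291  3.099  0.   ]
```

servo_tool(increments=[[1, -0.23, 0.31, 0, 0, 0, 0.0025], [1, -0.23, 0.31, 0, 0, 0, 0], [1, -0.23, 0.31, 0, 0, 0, 0], [1, -0.23, 0.31, 0, 0, 0, 0], [1, -0.23, 0.31, 0, 0, 0, 0], [1, -0.23, 0.31, 0, 0, 0, 0], [1, -0.23, 0.31, 0, 0, 0, 0], [1, -0.23, 0.31, 0, 0, 0, 0]])

```text
t: 5.23
tcp_pos: [0.5849, 0.0902, 0.2443]
eef_rot: [-0.002, -0.066, 0.998, -0.0]
force: [0.6, -2.0, -2.2]
gripper_width: 0.0432
grip_force: 62.8
```

servo_tool(increments=[[1, -0.23, 0.31, 0, 0, 0, 0], [1, -0.22, 0.31, 0, 0, 0, 0], [1, 0, 0, 0, 0, 0, 0], [1, 0, 0, 0, 0, 0, 0], [1, 0, 0, 0, 0, 0, 0]])

```text
t: 5.65
tcp_pos: [0.6207, 0.155, 0.2445]
eef_rot: [-0.002, -0.066, 0.998, -0.001]
force: [0.5, -1.2, -2.4]
gripper_width: 0.0432
grip_force: 62.7
```

Run:
```python
from h import *
plan([.623,.156,.20],[-.138,.99])
a=grab('scene','s2.png');w=grab('wrist')
cv2.imwrite('pics/c2.png',np.hstack([cv2.resize(a['img'][110:260,330:480],(400,400)),cv2.resize(w['img'],(400,300))[:, :].repeat(1,0) if 0 else cv2.copyMakeBorder(cv2.resize(w['img'],(400,300)),0,100,0,0,0)]))
P=cloud(a);h=cv2.cvtColor(a['img'],cv2.COLOR_BGR2HSV)
m=(P[...,2]>.19)&(abs(P[...,0]-.614)<.11)&(abs(P[...,1]-.155)<.1)&(h[...,1]>80)&(h[...,0]>8)&(h[...,0]<32)&(h[...,2]>90)
q=P[m];print(len(q),np.percentile(q,[1,99],axis=0))
```

```text
t 5.65 tcp [0.6207 0.155  0.2445] F [ 0.46 -1.23 -2.42] w 0.0432
turn rotvec/pi [-0.0005 -0.0014 -0.0018] deg [-0.09 -0.25 -0.33]  shift/0.1 in present axes [-0.026  0.007  0.445]  in goal axes [-0.024  0.006  0.445]
1605 [[0.54285968 0.11531175 0.24611104]
 [0.69137465 0.17181223 0.41257424]]
```

View pics/c2.png

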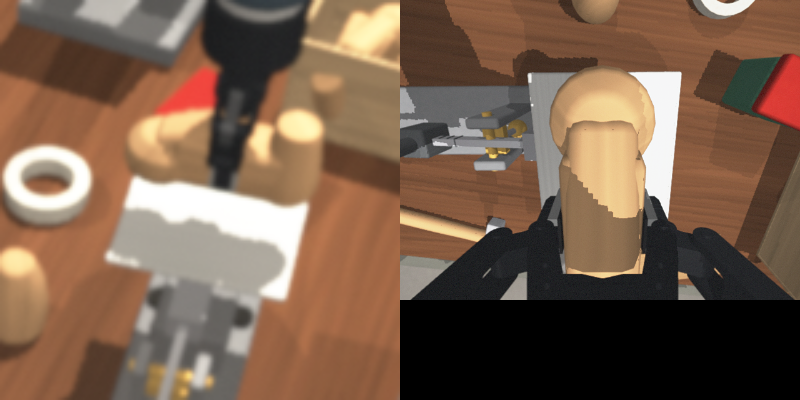

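The crop shows the last held level and centred over the white pan, with no tilt in the grip. I'll lower it onto the pan and follow the pan down.

servo_tool(increments=[[1, 0, 0, 0.2, 0, 0, 0], [1, 0, 0, 0.15, 0, 0, 0], [1, 0, 0, 0.1, 0, 0, 0], [1, 0, 0, 0.05, 0, 0, 0], [1, 0, 0, 0, 0, 0, 0], [1, 0, 0, 0, 0, 0, 0]])

```text
t: 6.25
tcp_pos: [0.6223, 0.1556, 0.1977]
eef_rot: [0.0, -0.067, 0.998, 0.0]
force: [0.6, -0.3, -1.7]
gripper_width: 0.0435
grip_force: 62.8
```

servo_tool(increments=[[1, 0, 0, 0.03, 0, 0, 0], [1, 0, 0, 0.03, 0, 0, 0], [1, 0, 0, 0.03, 0, 0, 0], [1, 0, 0, 0.03, 0, 0, 0], [1, 0, 0, 0, 0, 0, 0], [1, 0, 0, 0, 0, 0, 0]])

```text
t: 6.75
tcp_pos: [0.622, 0.156, 0.1851]
eef_rot: [-0.0, -0.067, 0.998, -0.0]
force: [0.4, 0.2, -1.4]
gripper_width: 0.0432
grip_force: 62.9
```

Run:
```python
from h import *
plan([.623,.156,.16],[-.138,.99])
b=grab('top')
P=cloud(b)
y=np.array([-.139,.990]);x=np.array([.99,.139]);pv=np.array([.614,.155])-.13*y
Q=P[...,:2]-pv;A=Q@x;B=Q@y
for lo in (-.26,-.24,-.22,-.2,-.18,-.16,-.14):
    k=(abs(A)<.006)&(B>lo)&(B<lo+.02)&(P[...,2]>.09)&(P[...,2]<.2); print(lo,k.sum(),np.median(P[k][:,2]).round(4) if k.any() else '')
k=(P[...,2]>.13)&(P[...,2]<.19)&(abs(A)<.07)&(abs(B-.13)<.06);print('pan z',np.median(P[k][:,2]),k.sum())
```

```text
t 6.75 tcp [0.622  0.156  0.1851] F [ 0.44  0.19 -1.44] w 0.0432
turn rotvec/pi [-0.     -0.0001 -0.0012] deg [-0.   -0.02 -0.21]  shift/0.1 in present axes [-0.01  -0.001  0.251]  in goal axes [-0.01  -0.001  0.251]
-0.26 32 0.1144
-0.24 36 0.1171
-0.22 33 0.1183
-0.2 33 0.1194
-0.18 32 0.121
-0.16 34 0.1222
-0.14 32 0.1259
pan z 0.1771202853812165 430
```

The pan is following: its face is at 0.177 with the sole at about 0.176. I'll continue down.

servo_tool(increments=[[1, 0, 0, 0.03, 0, 0, 0], [1, 0, 0, 0.03, 0, 0, 0], [1, 0, 0, 0.03, 0, 0, 0], [1, 0, 0, 0.03, 0, 0, 0], [1, 0, 0, 0.03, 0, 0, 0], [1, 0, 0, 0.03, 0, 0, 0], [1, 0, 0, 0.02, 0, 0, 0], [1, 0, 0, 0, 0, 0, 0]])

```text
t: 7.47
tcp_pos: [0.6219, 0.1557, 0.1646]
eef_rot: [-0.0, -0.067, 0.998, -0.0]
force: [1.1, 0.1, -1.8]
gripper_width: 0.0435
grip_force: 62.9
```

servo_tool(increments=[[1, 0, 0, 0.01, 0, 0, 0], [1, 0, 0, 0.01, 0, 0, 0], [1, 0, 0, 0, 0, 0, 0], [1, 0, 0, 0, 0, 0, 0]])

```text
t: 7.8
tcp_pos: [0.6221, 0.1556, 0.1633]
eef_rot: [-0.0, -0.067, 0.998, -0.0]
force: [0.3, -1.2, -0.8]
gripper_width: 0.0434
grip_force: 62.9
```

servo_tool(increments=[[0.0, 0, 0, 0, 0, 0, 0], [-0.1, 0, 0, 0, 0, 0, 0], [-0.2, 0, 0, 0, 0, 0, 0], [-0.3, 0, 0, 0, 0, 0, 0], [-0.5, 0, 0, 0, 0, 0, 0], [-0.7, 0, 0, 0, 0, 0, 0], [-0.9, 0, 0, 0, 0, 0, 0], [-0.9, 0, 0, 0, 0, 0, 0]])

```text
t: 8.47
tcp_pos: [0.6221, 0.156, 0.1633]
eef_rot: [0.0, -0.067, 0.998, 0.0]
force: [-0.0, 0.6, -0.2]
gripper_width: 0.081
grip_force: 0.0
```

servo_tool(increments=[[-0.9, 0, 0, -0.05, 0, 0, 0], [-0.9, 0, 0, -0.15, 0, 0, 0], [-0.9, 0, 0, -0.3, 0, 0, 0], [-0.9, 0, 0, -0.3, 0, 0, 0], [-0.9, 0, 0, -0.3, 0, 0, 0], [-0.9, 0, 0, -0.2, 0, 0, 0], [-0.9, 0, 0, 0, 0, 0, 0]])

```text
t: 9.05
tcp_pos: [0.6248, 0.1563, 0.2992]
eef_rot: [0.004, -0.067, 0.998, 0.001]
force: [1.0, 0.1, 0.6]
gripper_width: 0.0811
grip_force: 0.0
```

```bash
cat >> h.py <<'E'
Y=np.array([-.139,.990]);X=np.array([.99,.139]);PV=np.array([.614,.155])-.13*Y
def tilt(names=('scene','top')):
    for n in names:
        f=grab(n);P=cloud(f);Q=P[...,:2]-PV;A=Q@X;B=Q@Y;Z=P[...,2]
        k=(abs(A)<.005)&(B<-.06)&(B>-.26)&(Z>.08)&(Z<.175)
        bb,zz=B[k],Z[k]
        if k.sum()>30:
            for _ in range(6):   # robust line: beam top edge
                c=np.polyfit(bb,zz,1);e=abs(zz-np.polyval(c,bb));g=e<max(.002,1.5*np.median(e));bb,zz=bb[g],zz[g]
            print(n,'beam slope %.4f at0 %.4f n %d'%(c[0],c[1],len(bb)))
        k=(Z>.135)&(Z<.195)&(abs(A)<.073)&(abs(B-.13)<.063)&(cv2.cvtColor(f['img'],cv2.COLOR_BGR2HSV)[...,1]<60)
        if k.any():print(n,'pan z %.4f'%np.median(Z[k]),k.sum())
        k=(abs(A)<.012)&(B<-.04)&(B>-.25)&(Z>.165)&(Z<.225)
        if k.sum()>5:
            t=Z[k].max();g=Z[k]>t-.008;print(n,'knob top %.4f at'%t,P[k][g].mean(0).round(4),'B %.4f A %.4f'%(B[k][g].mean(),A[k][g].mean()),g.sum())
E
python3 - <<'E'
from h import *
tilt(); f=load('scene');cv2.imwrite('pics/c3.png',cv2.resize(f['img'][100:400,320:470],(400,600)) if 0 else cv2.resize(f['img'][120:400,310:480],(364,600)))
kb=PV-.095*Y; plan([kb[0],kb[1],.25],-Y)
E
```

```text
scene beam slope -0.1202 at0 0.1368 n 204
scene pan z 0.1480 999
scene knob top 0.2039 at [ 0.6439 -0.0521  0.2004] B -0.0793 A 0.0008 60
top beam slope -0.1036 at0 0.1405 n 92
top pan z 0.1497 580
top knob top 0.2058 at [ 0.6415 -0.049   0.202 ] B -0.0758 A -0.0011 35
t 9.15 tcp [0.6225 0.156  0.2944] F [-0.06  0.23 -0.23] w 0.0812
turn rotvec/pi [ 0.0001  0.0006 -0.0015] deg [ 0.03  0.11 -0.27]  shift/0.1 in present axes [ 0.076 -2.248  0.443]  in goal axes [ 0.086 -2.248  0.444]
```

View pics/c3.png

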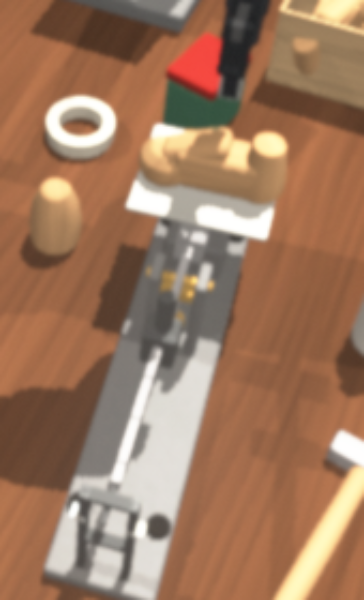

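The crop shows the last sitting on the pan at (215,165), with the beam on its lower pan stop. The counterpoise knob is at about (183,300). I'll move over the knob with the fingers straddling it.

servo_tool(increments=[[0.15, 0.015, -0.35, 0, 0, 0, -0.0015], [0.15, 0.015, -0.35, 0, 0, 0, 0], [0.15, 0.015, -0.35, 0, 0, 0, 0], [0.15, 0.015, -0.35, 0, 0, 0, 0], [0.15, 0.015, -0.35, 0.2, 0, 0, 0], [0.15, 0.015, -0.34, 0.25, 0, 0, 0], [0.15, 0, 0, 0, 0, 0, 0], [0.15, 0, 0, 0, 0, 0, 0]])

```text
t: 9.82
tcp_pos: [0.6398, -0.0548, 0.2457]
eef_rot: [-0.003, -0.067, 0.998, -0.0]
force: [-0.4, 0.7, 0.9]
gripper_width: 0.0361
grip_force: 0.0
```

Run:
```python
from h import *
kb=PV-.079*Y; plan([kb[0],kb[1],.18],-Y)
w=grab('wrist','w2.png')
P=cloud(w);Q=P[...,:2]-PV;A=Q@X;B=Q@Y;Z=P[...,2]
k=(abs(A)<.015)&(B<-.05)&(B>-.12)&(Z>.185)&(Z<.215);print(k.sum(),'knob B',np.percentile(B[k],[2,50,98]),'A',np.percentile(A[k],[2,50,98]),'z',np.percentile(Z[k],98) if k.any() else 0)
```

```text
t 9.82 tcp [ 0.6398 -0.0548  0.2457] F [-0.41  0.65  0.89] w 0.0361
turn rotvec/pi [-0.0001 -0.0019 -0.0016] deg [-0.02 -0.34 -0.29]  shift/0.1 in present axes [-0.04   0.025  0.656]  in goal axes [-0.036  0.024  0.657]
1043 knob B [-0.08529371 -0.07702058 -0.06834241] A [-0.00932418 -0.00364585  0.00659821] z 0.20249881400042077
```

View pics/w2.png

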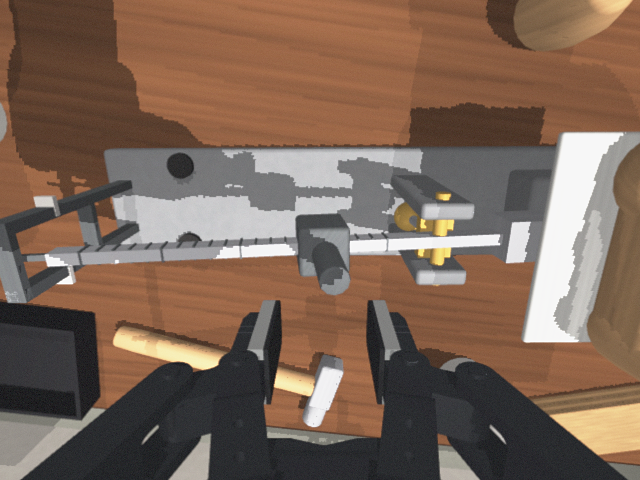

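The wrist view shows the knob's top at (335,280), between the finger planes (columns 265 to 380). I'll descend to straddle it.

servo_tool(increments=[[0.15, -0.035, 0.035, 0, 0, 0, -0.0015], [0.15, 0, 0, 0.15, 0, 0, 0], [0.15, 0, 0, 0.2, 0, 0, 0], [0.15, 0, 0, 0.2, 0, 0, 0], [0.15, 0, 0, 0.1, 0, 0, 0], [0.15, 0, 0, 0, 0, 0, 0], [0.15, 0, 0, 0, 0, 0, 0]])

```text
t: 10.45
tcp_pos: [0.6453, -0.0466, 0.184]
eef_rot: [0.0, -0.073, 0.997, 0.0]
force: [0.4, -0.2, 0.4]
gripper_width: 0.0364
grip_force: 0.0
```

Run:
```python
from h import *
kb=PV-.077*Y; plan([kb[0],kb[1],.18],-Y); tilt(('scene',))
```

```text
t 10.45 tcp [ 0.6453 -0.0466  0.184 ] F [ 0.36 -0.17  0.38] w 0.0364
turn rotvec/pi [0.0001 0.     0.002 ] deg [0.02 0.01 0.36]  shift/0.1 in present axes [ 0.03  -0.029  0.04 ]  in goal axes [ 0.03  -0.029  0.04 ]
scene beam slope -0.1215 at0 0.1364 n 207
scene pan z 0.1483 322
scene knob top 0.2220 at [ 0.6512 -0.0271  0.222 ] B -0.0556 A 0.0115 1
```

servo_tool(increments=[[0.15, 0.03, -0.08, 0.06, 0, 0, 0], [0.15, 0, -0.08, 0, 0, 0, 0], [0.15, 0, -0.08, 0, 0, 0, 0], [0.15, 0, -0.08, 0, 0, 0, 0], [0.15, 0, -0.08, 0, 0, 0, 0], [0.15, 0, -0.08, 0, 0, 0, 0], [0.15, 0, -0.08, 0, 0, 0, 0], [0.15, 0, -0.08, 0, 0, 0, 0]])

```text
t: 11.17
tcp_pos: [0.6513, -0.1126, 0.1776]
eef_rot: [-0.0, -0.072, 0.997, 0.0]
force: [-0.2, 2.1, -1.2]
gripper_width: 0.0366
grip_force: 1.0
```

servo_tool(increments=[[0.15, 0, 0.05, 0, 0, 0, 0], [0.15, 0, 0.03, 0, 0, 0, 0], [0.15, 0, 0, 0, 0, 0, 0], [0.15, 0, 0, 0, 0, 0, 0]])

```text
t: 11.5
tcp_pos: [0.6501, -0.1028, 0.1776]
eef_rot: [-0.0, -0.073, 0.997, 0.0]
force: [0.1, 0.4, -0.5]
gripper_width: 0.0363
grip_force: 0.0
```

Run:
```python
from h import *
kb=PV-.138*Y; plan([kb[0],kb[1],.178],-Y); tilt()
```

```text
t 11.50 tcp [ 0.6501 -0.1028  0.1776] F [ 0.09  0.43 -0.51] w 0.0363
turn rotvec/pi [ 0.0001 -0.      0.0019] deg [ 0.01 -0.01  0.35]  shift/0.1 in present axes [-0.001 -0.076 -0.004]  in goal axes [-0.001 -0.076 -0.004]
scene beam slope -0.0461 at0 0.1357 n 162
scene pan z 0.1585 330
scene knob top 0.2036 at [ 0.6549 -0.1296  0.1983] B -0.1575 A 0.0009 9
top beam slope -0.0358 at0 0.1373 n 44
top pan z 0.1603 1578
```

It is already floating. I'll wait for it to settle with the fingers clear of the knob.

servo_tool(increments=[[0.15, 0, 0, 0, 0, 0, 0], [0.15, 0, 0, 0, 0, 0, 0], [0.15, 0, 0, 0, 0, 0, 0], [0.15, 0, 0, 0, 0, 0, 0], [0.15, 0, 0, 0, 0, 0, 0], [0.15, 0, 0, 0, 0, 0, 0], [0.15, 0, 0, 0, 0, 0, 0], [0.15, 0, 0, 0, 0, 0, 0]])

```text
t: 12.27
tcp_pos: [0.6501, -0.1037, 0.1776]
eef_rot: [-0.0, -0.072, 0.997, -0.0]
force: [-0.2, -0.7, 0.2]
gripper_width: 0.0361
grip_force: 0.0
```

servo_tool(increments=[[0.15, 0, 0, 0, 0, 0, 0], [0.15, 0, 0, 0, 0, 0, 0], [0.15, 0, 0, 0, 0, 0, 0], [0.15, 0, 0, 0, 0, 0, 0], [0.15, 0, 0, 0, 0, 0, 0], [0.15, 0, 0, 0, 0, 0, 0], [0.15, 0, 0, 0, 0, 0, 0], [0.15, 0, 0, 0, 0, 0, 0]])

```text
t: 12.93
tcp_pos: [0.6501, -0.1037, 0.1777]
eef_rot: [0.0, -0.072, 0.997, 0.0]
force: [-0.4, -1.2, -0.5]
gripper_width: 0.0364
grip_force: 0.0
```

Run:
```python
from h import *
tilt(); w=grab('wrist','w3.png'); 
P=cloud(w);Q=P[...,:2]-PV;A=Q@X;B=Q@Y;Z=P[...,2]
k=(abs(A)<.015)&(B<-.09)&(B>-.17)&(Z>.175)&(Z<.215)
if k.any(): print(k.sum(),'knob B',np.percentile(B[k],[2,50,98]),'z',np.percentile(Z[k],98))
plan([.65,-.1,.178],-Y)
```

```text
scene beam slope -0.0274 at0 0.1365 n 143
scene pan z 0.1604 334
scene knob top 0.2249 at [ 0.6661 -0.1345  0.2244] B -0.1639 A 0.0113 2
top beam slope -0.1005 at0 0.1194 n 34
top pan z 0.1618 1584
6657 knob B [-0.16186554 -0.1355141  -0.10115681] z 0.2141350607457584
t 13.08 tcp [ 0.6501 -0.1037  0.1776] F [ 1.16  0.8  -0.75] w 0.0364
turn rotvec/pi [-0.      0.      0.0015] deg [-0.    0.    0.27]  shift/0.1 in present axes [-0.004  0.037 -0.004]  in goal axes [-0.004  0.037 -0.004]
```

View pics/w3.png

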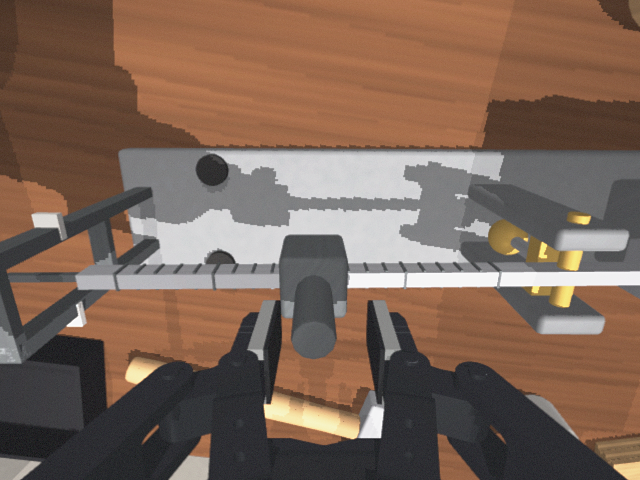

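The wrist view shows the beam floating, with its tip in the gate at (80,275) and the knob at (314,340) clear of both fingers. The tilt is about -0.027, so the counterpoise needs to go about 5 mm outwards.

servo_tool(increments=[[0.15, 0, -0.04, 0, 0, 0, 0], [0.15, 0, -0.04, 0, 0, 0, 0], [0.15, 0, -0.02, 0, 0, 0, 0], [0.15, 0, -0.02, 0, 0, 0, 0], [0.15, 0, -0.02, 0, 0, 0, 0], [0.15, 0, -0.02, 0, 0, 0, 0], [0.15, 0, 0, 0, 0, 0, 0], [0.15, 0, 0, 0, 0, 0, 0]])

```text
t: 13.75
tcp_pos: [0.6523, -0.1195, 0.1775]
eef_rot: [-0.0, -0.072, 0.997, 0.0]
force: [0.3, -0.2, 0.5]
gripper_width: 0.0364
grip_force: 0.4
```

servo_tool(increments=[[0.15, 0, 0.03, 0, 0, 0, 0], [0.15, 0, 0.04, 0, 0, 0, 0], [0.15, 0, 0, 0, 0, 0, 0], [0.15, 0, 0, 0, 0, 0, 0], [0.15, 0, 0, 0, 0, 0, 0], [0.15, 0, 0, 0, 0, 0, 0], [0.15, 0, 0, 0, 0, 0, 0], [0.15, 0, 0, 0, 0, 0, 0]])

```text
t: 14.42
tcp_pos: [0.6514, -0.1128, 0.1777]
eef_rot: [0.0, -0.072, 0.997, -0.0]
force: [0.6, -0.4, -0.2]
gripper_width: 0.0362
grip_force: 0.0
```

servo_tool(increments=[[0.15, 0, 0, 0, 0, 0, 0], [0.15, 0, 0, 0, 0, 0, 0], [0.15, 0, 0, 0, 0, 0, 0], [0.15, 0, 0, 0, 0, 0, 0], [0.15, 0, 0, 0, 0, 0, 0], [0.15, 0, 0, 0, 0, 0, 0], [0.15, 0, 0, 0, 0, 0, 0], [0.15, 0, 0, 0, 0, 0, 0]])

```text
t: 15.08
tcp_pos: [0.6514, -0.1126, 0.1776]
eef_rot: [0.0, -0.072, 0.997, -0.0]
force: [-0.1, -0.1, -0.3]
gripper_width: 0.0363
grip_force: 0.0
```

Run:
```python
from h import *
tilt(); o=get_obs(); print('B',(o['tcp_pos'][:2]-PV)@Y,o['t'])
```

```text
scene beam slope -0.0234 at0 0.1345 n 145
scene pan z 0.1623 343
scene knob top 0.2203 at [ 0.6674 -0.1418  0.2203] B -0.1713 A 0.0116 1
top beam slope 0.0369 at0 0.1481 n 36
top pan z 0.1638 1584
B -0.14022999579686568 15.1833
```

servo_tool(increments=[[0.15, 0, -0.03, 0, 0, 0, 0], [0.15, 0, -0.02, 0, 0, 0, 0], [0.15, 0, -0.02, 0, 0, 0, 0], [0.15, 0, -0.015, 0, 0, 0, 0], [0.15, 0, -0.01, 0, 0, 0, 0], [0.15, 0, 0, 0, 0, 0, 0], [0.15, 0, 0, 0, 0, 0, 0]])

```text
t: 15.77
tcp_pos: [0.6527, -0.1219, 0.1775]
eef_rot: [-0.0, -0.072, 0.997, 0.0]
force: [-0.5, 1.4, -0.5]
gripper_width: 0.036
grip_force: 0.5
```

servo_tool(increments=[[0.15, 0, 0.04, 0, 0, 0, 0], [0.15, 0, 0.04, 0, 0, 0, 0], [0.15, 0, 0, 0, 0, 0, 0], [0.15, 0, 0, 0, 0, 0, 0], [0.15, 0, 0, 0, 0, 0, 0], [0.15, 0, 0, 0, 0, 0, 0], [0.15, 0, 0, 0, 0, 0, 0], [0.15, 0, 0, 0, 0, 0, 0]])

```text
t: 16.43
tcp_pos: [0.6516, -0.1143, 0.1776]
eef_rot: [0.0, -0.072, 0.997, -0.0]
force: [-0.3, -0.5, 0.5]
gripper_width: 0.0361
grip_force: 0.0
```

servo_tool(increments=[[0.15, 0, 0, -0.1, 0, 0, 0], [0.15, 0, 0, -0.3, 0, 0, 0], [0.15, 0, 0, -0.4, 0, 0, 0], [0.15, 0, 0, -0.2, 0, 0, 0], [0.15, 0, 0, 0, 0, 0, 0], [0.15, 0, 0, 0, 0, 0, 0], [0.15, 0, 0, 0, 0, 0, 0], [0.15, 0, 0, 0, 0, 0, 0]])

```text
t: 17.1
tcp_pos: [0.6507, -0.1138, 0.2763]
eef_rot: [-0.001, -0.072, 0.997, 0.0]
force: [-0.6, 1.2, -0.9]
gripper_width: 0.0365
grip_force: 0.0
```

Run:
```python
from h import *
tilt(); o=get_obs(); print('B',(o['tcp_pos'][:2]-PV)@Y,o['t'],o['tcp_pos'])
w=grab('wrist'); 
for n in('scene','wrist'):
    f=load(n);g=pix(f,np.r_[PV-.277*Y,.13]);print(n,g,pix(f,np.r_[PV-.277*Y,.16]))
f=load('scene');u,v=pix(f,np.r_[PV-.277*Y,.13])[0].astype(int)
A=cv2.resize(f['img'][v-40:v+30,u-35:u+35],(400,400),interpolation=3)
f=w;u,v=pix(f,np.r_[PV-.277*Y,.13])[0].astype(int);u=np.clip(u,80,560);v=np.clip(v,80,400)
B=cv2.resize(f['img'][v-80:v+80,u-80:u+80],(400,400),interpolation=3)
cv2.imwrite('pics/c4.png',np.hstack([A,B]))
```

```text
scene beam slope -0.0038 at0 0.1366 n 178
scene pan z 0.1632 359
scene knob top 0.1936 at [ 0.6529 -0.1155  0.1906] B -0.1432 A 0.0010 65
top beam slope 0.0927 at0 0.1611 n 23
top pan z 0.1649 1593
B -0.14146404246511649 17.2 [ 0.65089256 -0.11395021  0.27629217]
scene [[359.66130468 363.00105325]] [[360.33878289 356.06074732]]
wrist [[153.2542142  223.29991472]] [[135.53323151 234.9578347 ]]
```

View pics/c4.png

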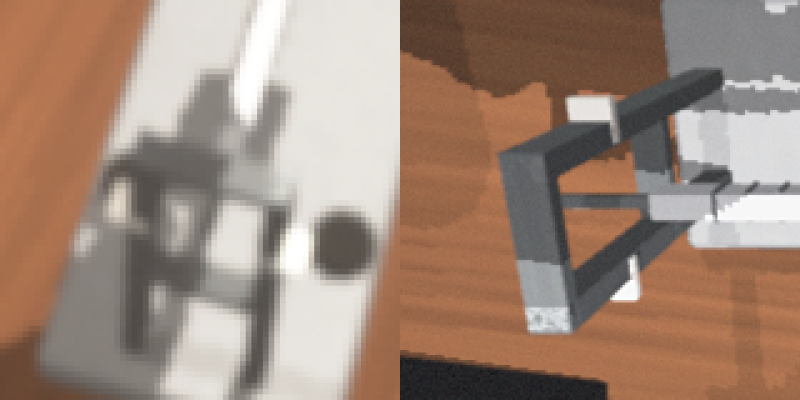

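The crop shows the beam's tip inside the gate between the white marks, in the wrist crop at (600,200) with marks at (590,108) and (625,280). The readings give a tilt of about -0.004. I'll take one finer reading.

servo_tool(increments=[[0.15, 0, 0, 0, 0, 0, 0], [0.15, 0, 0, 0, 0, 0, 0], [0.15, 0, 0, 0, 0, 0, 0], [0.15, 0, 0, 0, 0, 0, 0], [0.15, 0, 0, 0, 0, 0, 0], [0.15, 0, 0, 0, 0, 0, 0]])

```text
t: 17.75
tcp_pos: [0.6516, -0.1141, 0.2777]
eef_rot: [0.0, -0.072, 0.997, 0.0]
force: [0.6, -0.0, 0.2]
gripper_width: 0.0362
grip_force: 0.0
```

Run:
```python
from h import *
tilt(('scene','scene','top'))
w=grab('wrist');P=cloud(w);Q=P[...,:2]-PV;A=Q@X;B=Q@Y;Z=P[...,2]
k=(abs(A)<.012)&(B<-.165)&(B>-.25)&(Z>.115)&(Z<.16);c=np.polyfit(B[k],Z[k],1);print('wrist outer beam',c,k.sum(),[np.median(Z[k&(abs(B-b)<.005)]).round(4) for b in (-.245,-.22,-.2,-.18)])
k2=(abs(A)<.012)&(B>-.12)&(B<-.02)&(Z>.115)&(Z<.145);print('inner',k2.sum(),[np.median(Z[k2&(abs(B-b)<.005)]).round(4) for b in (-.11,-.09,-.07,-.04)])
h=cv2.cvtColor(w['img'],cv2.COLOR_BGR2HSV)
k=(abs(B+.277)<.012)&(abs(A)>.015)&(abs(A)<.06)&(Z>.11)&(Z<.15)&(h[...,1]<40)&(h[...,2]>170)
n,l,st,ce=cv2.connectedComponentsWithStats(k.astype(np.uint8))
for i in range(1,n):
    if st[i,4]>15: q=P[l==i];print('mark',st[i],q.min(0).round(4),q.max(0).round(4),'A',A[l==i].mean().round(3))
k=(abs(B+.272)<.012)&(abs(A)<.006)&(Z>.11)&(Z<.15);print('tip z',np.percentile(Z[k],[5,50,95]),k.sum())
```

```text
scene beam slope -0.0066 at0 0.1362 n 188
scene pan z 0.1636 357
scene knob top 0.1936 at [ 0.6529 -0.1155  0.1908] B -0.1433 A 0.0009 65
scene beam slope -0.0051 at0 0.1365 n 165
scene pan z 0.1634 354
scene knob top 0.1943 at [ 0.6528 -0.1152  0.1909] B -0.1430 A 0.0009 61
top beam slope -0.0333 at0 0.1295 n 25
top pan z 0.1648 1588
wrist outer beam [-0.00725303  0.13341674] 1563 [np.float64(0.1367), np.float64(0.1365), np.float64(0.1365), np.float64(0.1363)]
inner 1915 [np.float64(0.1361), np.float64(0.136), np.float64(0.136), np.float64(0.1359)]
mark [141 180  18  11 173] [ 0.6364 -0.2574  0.1295] [ 0.6452 -0.2439  0.1334] A -0.03
mark [159 244  11  17  87] [ 0.6882 -0.2438  0.1276] [ 0.7028 -0.2362  0.145 ] A 0.028
tip z [0.13019092 0.13208451 0.1331015 ] 173
```

Four readings (scene, top, wrist beam and pan height) agree on a tilt of about -0.004 rad, roughly 1 mm at the tip, steady and floating freely. I'll take the hand away and hand the job in.

servo_tool(increments=[[0.15, 0.2, 0, -0.3, 0, 0, 0], [0.15, 0.3, 0, -0.3, 0, 0, 0], [0.15, 0.3, 0, 0, 0, 0, 0], [0.15, 0.3, 0, 0, 0, 0, 0], [0.15, 0, 0, 0, 0, 0, 0], [0.15, 0, 0, 0, 0, 0, 0], [0.15, 0, 0, 0, 0, 0, 0], [0.15, 0, 0, 0, 0, 0, 0]])

```text
t: 18.62
tcp_pos: [0.5443, -0.1293, 0.337]
eef_rot: [0.0, -0.073, 0.997, -0.0]
force: [-0.4, 0.6, -0.6]
gripper_width: 0.0361
grip_force: 0.0
```

```bash
python3 -c "
from h import *
tilt(('scene',)); print(ticket.finish_job())"
```

```text
scene beam slope -0.0079 at0 0.1360 n 195
scene pan z 0.1633 1073
scene knob top 0.1941 at [ 0.6528 -0.1156  0.191 ] B -0.1434 A 0.0008 63
the job is handed in; nothing more can be done
None
```

The last is sole down in the middle of the pan and the beam floats about level (measured tilt −0.004 to −0.008 rad, 1–2 mm at the tip); the hand is clear, and the job was handed in at about 19 s.

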